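Rack a circuit breaker home with the loose crank

TASK

Fit the loose crank fully down over the square shaft end of the blue gearbox and turn it clockwise (seen from above) by its red handle, between two and three full turns, until the black breaker is fully home against the white contact block; the crank must not come off the shaft part-way. Then take the crank off and set it down upright (do not drop it) with its hub on the black rubber mat, leaving the breaker home. Turn the shaft only with the crank, and leave the other things on the bench where they are.

Things in the scene. Friction and masses are not known exactly. Their poses are not given: they have to be found in the camera images.
- shaft_end (a point): Centre of the top face of the upright steel square shaft end, 16 x 16 mm and 24 mm tall, on the blue gearbox (90 x 100 mm, top 60 mm above the bench). This point is 94 mm above the bench. Its x and y axes are square to the flats, z up; it turns with the shaft.
- shaft_collar (a point): On the shaft axis 24 mm below shaft_end (70 mm above the bench): top of the round 44 mm collar at the foot of the square, on which the fitted crank's hub rests. Turns with the shaft.
- shaft (a joint): Turning angle of the shaft, rad, growing clockwise seen from above; starts between 0.5 and 4, hard stop at 18.85 (three turns from 0). Stays where it is left; needs about 0.25 N m (about 4 N at the crank handle).
- carriage (a joint): Travel of the breaker on its rails, m: 20 mm per turn of the shaft, 0.060 is fully home (breaker face meets the contact block). Self-locking screw: it can not be pushed home, only cranked.
- breaker_top (a point): Middle of the top of the black breaker (130 x 105 mm, toggle top 149 mm above the bench) on the carriage. It starts 186 to 198 mm from the shaft axis and travels straight away from the gearbox (along +y of this frame) towards the white contact block. Its near face is at least 132 mm from the shaft axis.
- crank_boss (a point): Centre of the yellow square boss on top of the crank's hub, 26 x 26 mm, 26 mm high: the place to grip when lifting the crank. It is on the hub's axis, 53 mm above the hub's underside. Axes: x along the crank's arm towards the red handle, z up; the boss's flats are square to x and y. The crank weighs about 0.45 kg and stands upright on its hub.
- crank_mouth (a point): Centre of the crank hub's underside (steel hub 38 x 38 mm, 32 mm high), the mouth of the square socket: 17.8 mm wide (shaft 16), 27 mm deep, with a 3 mm chamfer. The socket's flats are parallel to the crank's x and y, so it fits in four ways a quarter turn apart. Fitted, this point is at shaft_collar. The steel arm (22 mm wide) lies 32 to 40 mm above this point.
- handle_mid (a point): Middle of the upright red handle of the crank: 22 mm thick, 52 mm long, from 42 to 94 mm above the hub's underside, its axis parallel to the hub's axis and 70 mm from it along the crank's x. This point is 71 mm above the hub's underside. The handle turns freely on its pin, so the fingers can hold it and go round a circle without turning. When fitted, the arm and handle swing clear of the gearbox and the breaker.
- mat_top (a point): Centre of the top of the fixed black rubber mat, 220 x 220 mm, 3 mm thick, where the crank starts and must end. Axes x, y along its edges.
- screwdriver: Bystander, leave alone: red-handled screwdriver, lying flat.
- wrench: Bystander, leave alone: steel wrench, lying flat.
- multimeter: Bystander, leave alone: yellow multimeter 150 x 75 x 42 (sizes in mm; origin under its centre).
- mcb0: Bystander, leave alone: white miniature breaker 85 x 18 x 75 (sizes in mm; origin under its centre).
- mcb1: Bystander, leave alone: white miniature breaker 85 x 18 x 75 with blue toggle (sizes in mm; origin under its centre).
- socket_outlet: Bystander, leave alone: white surface socket outlet 90 x 90 x 40 (sizes in mm; origin under its centre).
- tape: Bystander, leave alone: green reel, 70 across, 18 high (sizes in mm; origin under its centre).
There are look-alikes about, which are no part of the job. What is shaped like the part that bears crank_boss but green or turquoise is not meant.

How it is judged (in metres and radians):
On the way, in this order (a step that is already met when the one before it is completed fails the run):
1. the crank is seated fully on the square shaft end (horizontal distance between crank_mouth and shaft_collar below 0.005 m and z of crank_mouth in the frame of shaft_collar between -0.004 and 0.006 m), for 0.2 s.
2. the breaker is cranked fully home, the crank still seated on the shaft (all of step 1 and value of joint carriage above 0.0575 m), for 0.2 s.
At the end, for the whole second after the job is handed in: The breaker is home (carriage travel over 57.5 of 60 mm), and the crank stands still and upright (within 0.1 rad) on the rubber mat, the centre of its hub within 95 mm of the mat's centre along each edge direction and its underside within 5 mm of the mat's top (value of joint carriage above 0.0575 m and x of crank_mouth in the frame of mat_top between -0.095 and 0.095 m and y of crank_mouth in the frame of mat_top between -0.095 and 0.095 m and z of crank_mouth in the frame of mat_top between -0.004 and 0.005 m and angle between crank_mouth's own z axis and vertical below 0.1 rad and linear speed of crank below 0.02 m/s); the robot touches nothing.
It fails at once if the crank comes off the shaft part-way (more than 20 mm from its seat while the carriage is between 17 and 56 mm) (distance between crank_mouth and shaft_collar above 0.02 m and value of joint carriage between 0.017 and 0.056 m).
It fails at once if the shaft is turned (faster than 0.3 rad/s) while the crank is not on it (distance between crank_mouth and shaft_collar above 0.02 m and (velocity of joint shaft above 0.3 rad/s or velocity of joint shaft below -0.3 rad/s)).
It fails at once if the crank is dropped (over 0.5 m/s with no finger on it) (contact force between crank and the fingers below 0.05 N and linear speed of crank above 0.5 m/s).
It fails at once if another thing on the bench is moved by more than 40 mm (distance of any of screwdriver, wrench, multimeter, mcb0, mcb1, socket_outlet, tape from where it was at the start of the episode above 0.04 m).
It also fails if it takes over 72 s, if anything falls off the work surface, if the arm or the gripper's body presses on something with over 40 N, if the wrist force passes 120 N, or if a joint passes its speed limit or range.

ROBOT

A 7-joint arm with a two-finger parallel gripper is mounted at the origin on the work surface. World frame = base frame: x ahead of the robot, y to its left, z up, the work surface at z = 0. Lengths are in mm, angles in rad, forces in N, time in s.
With the tool pointing down it reaches from about 350 to 900 mm from the base axis. Payload 8.1 kg.
Tool frame: the origin (TCP) lies between the finger pads; the fingertips stand 17 mm ahead of it and the grasp point (between the pads) lies 2 mm behind it; x points along the fingers, y is the direction in which the jaws open and shut, and the axes are right-handed (so a half turn about x gives the same grasp; the last joint's range is limited). The gripper opens to 85 mm and grips with 20 to 120 N. Pads are 22 mm wide; open, the fingers measure 114 mm over their backs; the gripper's body (76 mm by 85 mm) begins 54 mm behind the grasp point. The pads swing forward as they close: fully open they stand 13 mm farther back than shut.
Start: joints at [-1.239, 0.434, 0.025, 1.573, -0.012, 1.134, -0.075], TCP at [263.295, 566.847, 248.323] pointing down, gripper open.
Joint ranges: [-2.62, 2.62], [-0.44, 2.09], [-1.27, 1.32], [0.08, 2.57], [-1.32, 4.46], [0.12, 2], [-2.74, 2.74]. Speed limits (rad/s): [2.22, 2.22, 3.01, 3.01, 3.14, 3.14, 3.14].

INTERFACE

Orientations are given as a unit quaternion [x, y, z, w].
In Python, from bench import readout, eyes, workorder gives the robot as it stands. The module is installed in compiled form; this text tells all that it offers.
- The arm moves only by the tool send_rows, never from a script. Its argument "rows" is a list that holds one entry, the list of rows, each a list of 4 numbers: the shift along the tool's x, y, z in mm, then the turn about the tool's x in degrees. In form: [[[tx, ty, tz, spin], ...]]. A call has 1 to 10 rows; each row is the pose to reach, as a shift and turn from the pose commanded when the call began, along the tool's axes at that moment; what a row does not reach only later rows make up. A row lasts 1/12 s, in which the tool goes at most 41.7 mm and 7.16 degrees, less where a joint would pass 70% of its speed; a pose out of reach is approached as far as the arm can. A call with a gripper value outside its range is refused whole. "gripper" is the opening in per cent of the stroke, from 0 (shut) to 100 (fully open), set as the call begins (left out, the last holds). The fingers move at their own pace and stop on an object; "squeeze" is the grip in N (left out, the last holds). Time passes only in rows, so rows that repeat a pose let the fingers close. It gives the time, the measured TCP pose, the force and the opening at its end, in the units of the state.
- readout.read_state(): the state, without advancing time (a new reading comes with each control period).
- eyes.capture(name): name is "scene" or "top" or "wrist"; returns a dict with "pixels" (480x640x3 uint8, red, green, blue), "K" (3x3 intrinsics, pixels), "camera_from_world" (4x4, takes a point from world to camera coordinates). Camera axes: x right, y down, z forward; pixel columns grow to the right and rows downward; lengths in mm; the calibration is good to about 2 mm. A picture is of the moment at which its call begins. There is no depth.
- workorder.hand_in(): hands the job in, once; it reports no verdict.
The state is a dict: "clock": time; "joints": joint angles; "joint_velocities": joint speeds; "joint_torque": joint torques, N m; "tcp_pos": TCP position; "orientation": TCP orientation; "ft_force": force on the tool from outside, world axes, zero at the start; "wrist_torque": the same for the moment, N m; "gripper_width": opening from 0.0 (shut) to 1.0 (fully open).
Only numpy, scipy, OpenCV 4.12 (cv2) and the standard library are available. Lean on these libraries where they do the work, as an engineer would, in place of code of your own. Each camera call takes 0.05 s, during which the arm holds its last target. There are 200 camera calls.

## Working session

There is one attempt and no reset: what is moved stays moved. The work goes in short steps, Python scripts to look and compute and a tool call to move; the robot and the scene stay as the last step left them, time stands still between calls to the robot, and variables do not carry over. Pictures are saved under pics/ and viewed, about 8 in all and at most 12, crops included, and the job is handed in when it is done.

Besides the shell and the picture viewer there is one more tool, called after "Emit:" as a command line: name --argument value ..., lists and objects as JSON in quotes. send_rows: Moves the arm, as the interface text tells. Its arguments: {"type":"object","properties":{"rows":{"type":"array","items":{"type":"array","items":{"type":"array","items":{"type":"number"}}}},"gripper":{"type":"number"},"squeeze":{"type":"number"}},"required":["rows"]}

```bash
mkdir -p pics; cat > h.py <<'E'
import numpy as np, cv2
from bench import readout, eyes, workorder
def cap(n,save=None):
    d=eyes.capture(n); im=cv2.cvtColor(np.array(d["pixels"]),cv2.COLOR_RGB2BGR)
    K=np.array(d["K"]);T=np.array(d["camera_from_world"])
    if save: cv2.imwrite("pics/"+save,im)
    np.savez(""+n+".npz",K=K,T=T,im=im)
    return im,K,T
def load(n):
    z=np.load(""+n+".npz"); return z["im"],z["K"],z["T"]
def ray(K,T,uv):
    R=T[:3,:3];o=-R.T@T[:3,3]; d=R.T@np.linalg.inv(K)@np.array([uv[0],uv[1],1.]); return o,d/np.linalg.norm(d)
def onz(K,T,uv,z):
    o,d=ray(K,T,uv); return o+d*(z-o[2])/d[2]
def two(r1,r2):
    A=[];b=[]
    for o,d in (r1,r2):
        P=np.eye(3)-np.outer(d,d);A.append(P);b.append(P@o)
    p=np.linalg.lstsq(np.vstack(A),np.hstack(b),rcond=None)[0]
    return p,[round(float(np.linalg.norm((np.eye(3)-np.outer(d,d))@(p-o))),1) for o,d in (r1,r2)]
def proj(K,T,p):
    c=T[:3,:3]@p+T[:3,3]; q=K@c; return q[:2]/q[2]
E
python3 - <<'E'
from h import *
a=cap("scene","scene.png")[0];b=cap("top","top.png")[0]
for n in("scene","top"):
    _,K,T=load(n);print(n,-T[:3,:3].T@T[:3,3],T[2,:3],K[0,0])
s=readout.read_state();print(s)
E
```

```text
scene [ 963.0977787  -972.32246326  768.95543027] [-0.40067155  0.73147993 -0.55172405] 473.05256859555004
top [ 372.32323345  -82.30743065 1560.97674704] [ 0.08050785 -0.00706333 -0.99672895] 540.0910322207762
{'clock': 0.1, 'joints': array([-1.23860468,  0.43513818,  0.02496605,  1.5740239 , -0.0115927 ,
        1.13397675, -0.07507238]), 'joint_velocities': array([-0.00054386, -0.00174013,  0.00099358, -0.00251128,  0.00082014,
        0.00151308, -0.0023244 ]), 'joint_torque': array([ 3.34843826e-03, -6.71754742e+01,  1.02820951e+00, -3.16906393e+01,
        1.57113414e-02,  7.06665029e-03, -1.78066483e-05]), 'tcp_pos': array([263.12599518, 566.43744266, 247.60684846]), 'orientation': array([ 0.15203345,  0.6905218 , -0.15301676,  0.69039941]), 'ft_force': array([0.67306382, 0.46212688, 0.24937927]), 'wrist_torque': array([ 0.05509387, -0.03113336, -0.04498439]), 'gripper_width': 1.0014001868497209}
```

View pics/top.png

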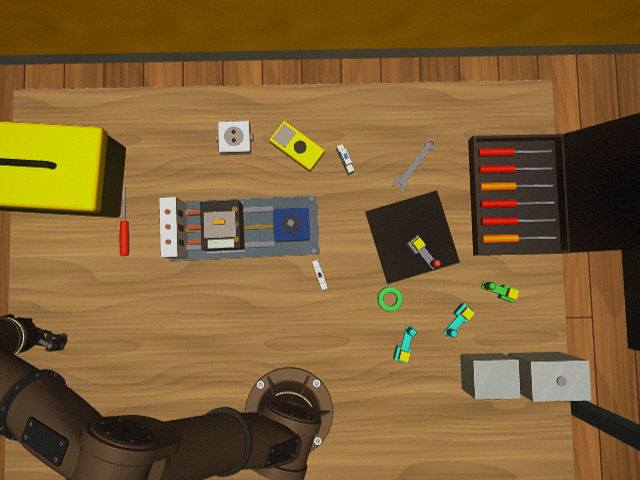

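View pics/scene.png

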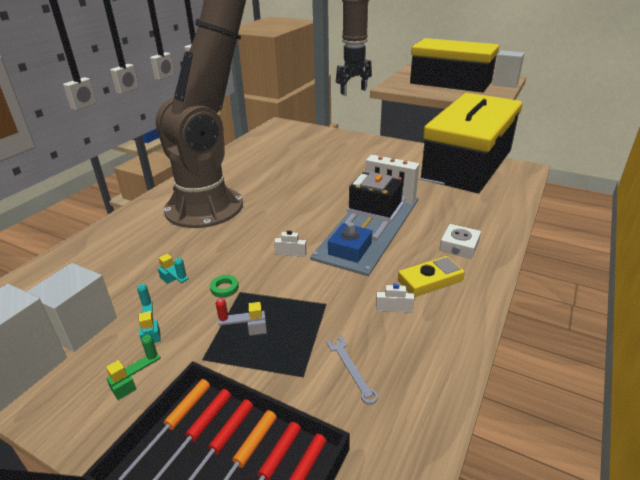

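The top view shows the crank on the black mat, with the boss at about (418,243) and the handle at (435,264). The gearbox shaft is at (291,224), the breaker at (221,224) and the contact block at (168,227). The scene view shows the boss at (255,310), handle (222,310), shaft (350,230).

```bash
cat >> h.py <<'E'
def blob(im,lo,hi,roi):
    x0,y0,x1,y1=roi; m=cv2.inRange(cv2.cvtColor(im[y0:y1,x0:x1],cv2.COLOR_BGR2HSV),np.array(lo),np.array(hi))
    n,l,s,c=cv2.connectedComponentsWithStats(m); k=1+np.argmax(s[1:,4]); return c[k]+[x0,y0],s[k],(l==k).astype(np.uint8)
from scipy.spatial.transform import Rotation as Ro
def go(target,st=None):
    st=st or readout.read_state(); R=Ro.from_quat(st["orientation"]).as_matrix(); return R.T@(np.array(target)-st["tcp_pos"])
def jaw(st=None):
    st=st or readout.read_state(); R=Ro.from_quat(st["orientation"]).as_matrix(); return np.degrees(np.arctan2(R[1,1],R[0,1])),R
E
python3 - <<'E'
from h import *
Y=([22,120,90],[35,255,255]);Rd=([0,150,60],[6,255,255])
rois={"scene":((235,295,275,330),(205,290,237,325)),"top":((400,230,432,258),(424,250,446,276))}
r={}
for n in rois:
    im,K,T=load(n)
    for q,(c,roi) in enumerate(zip((Y,Rd),rois[n])):
        ct,s,m=blob(im,*c,roi); r[n,q]=ray(K,T,ct);print(n,q,ct,s, onz(K,T,ct,(56,74)[q]))
    r[n,2]=ray(K,T,{"scene":(350,229),"top":(291,224)}[n])
for q in range(3): print(q,two(r["scene",q],r["top",q]))
im,K,T=load("top")
for nm,uv,z in(("mat c",[(366,211),(438,191),(460,262),(388,283)],3),("breaker",[(202,202),(243,201),(243,250),(202,250)],110),("plate",[(160,198),(319,197),(319,255),(160,258)],5)):
    print(nm,[onz(K,T,u,z)[:2].round() for u in uv])
print(jaw())
for n,roi,f in(("scene",(200,200,400,360),4),("top",(190,180,470,300),2.85)):
    pass
im1=load("scene")[0][200:260,310:390];im2=load("top")[0][195:255,250:330]
cv2.imwrite("pics/c1.png",cv2.resize(np.hstack([im1,im2]),None,fx=5,fy=5,interpolation=2))
E
```

```text
scene 0 [254.40306122 309.5255102 ] [ 13   7  13  17 196] [ 462.22771779 -370.99139455   56.        ]
scene 1 [221.42073171 308.95121951] [ 11   8  12  22 164] [ 410.66036473 -416.64973821   74.        ]
top 0 [418.7        243.13333333] [13  7 12 13 90] [ 466.09252631 -372.72311078   56.        ]
top 1 [435.62745098 262.68627451] [ 6  9 11  8 51] [ 410.10290195 -414.004113     74.        ]
0 (array([ 465.08727342, -372.8079002 ,   58.81655242]), [1.0, 1.0])
1 (array([ 409.68346283, -414.81856727,   72.10862061]), [0.6, 0.6])
2 (array([525.5769873 , -17.27477884,  76.12220105]), [0.9, 0.9])
mat c [array([ 566., -233.]), array([ 621., -445.]), array([ 412., -500.]), array([ 356., -291.])]
breaker [array([586., 221.]), array([586., 110.]), array([454., 111.]), array([456., 221.])]
plate [array([615., 364.]), array([609., -97.]), array([441., -94.]), array([441., 364.])]
(np.float64(65.0864326670639), array([[-4.68966433e-04,  4.21250175e-01,  9.06944359e-01],
       [-1.32054113e-03,  9.06943407e-01, -4.21250415e-01],
       [-9.99999018e-01, -1.39520964e-03,  1.30952168e-04]]))
```

View pics/c1.png

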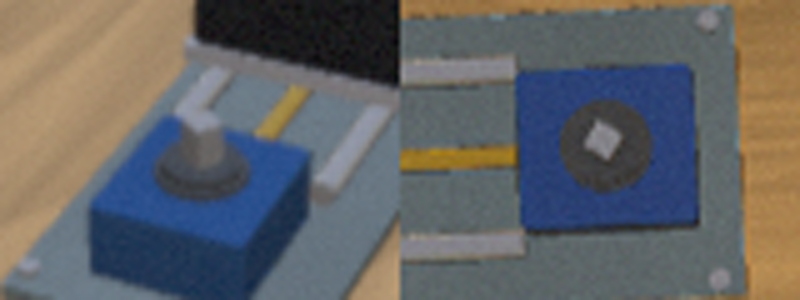

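Emit:
send_rows --rows '[[[-4,-26,30,4],[-8,-52,60,8],[-12,-78,90,12],[-16,-104,120,16],[-20,-130,150,20],[-24,-156,180,24],[-28,-182,210,28],[-32,-208,240,32],[-36,-234,270,36],[-40,-260,300,40]]]'

```text
clock: 0.93
tcp_pos: [426.0, 202.7, 288.4]
orientation: [0.38, 0.596, -0.38, 0.596]
ft_force: [0.4, 0.3, -0.3]
gripper_width: 1.0
```

```bash
python3 - <<'E'
from h import *
s=readout.read_state();print(s["clock"],s["tcp_pos"],jaw(s)[0])
im,K,T=cap("wrist","w0.png")
R=jaw(s)[1];o=-T[:3,:3].T@T[:3,3];print("cam in tool",R.T@(o-s["tcp_pos"]),"fwd in tool",R.T@T[2,:3],K[0,0]);print(go((525,-17,280)))
E
```

```text
0.9333 [425.98854762 202.65852647 288.44541025] 24.89564023976603
cam in tool [-125.78727834    0.39561717  -82.13365024] fwd in tool [ 9.49102407e-01 -6.64113115e-05  3.14967643e-01] 332.3283264244496
[ 10.16257801   0.67238008 232.09765483]
```

Emit:
send_rows --rows '[[[1,0,36,4],[2,0,72,8],[4,0,108,12],[6,0,144,16],[8,0,180,20],[10,0,206,24],[10,0,215,25],[10,0,215,25]]]'

```text
clock: 1.65
tcp_pos: [517.4, 7.5, 278.0]
orientation: [-0.5, -0.499, 0.501, -0.499]
ft_force: [-0.1, 0.4, -0.0]
gripper_width: 1.003
```

```bash
python3 - <<'E'
from h import *
s=readout.read_state();print(s["clock"],s["tcp_pos"],jaw(s)[0],s["joints"])
im,K,T=cap("wrist","w1.png")
E
```

```text
1.65 [517.35898912   7.54497474 277.99815289] -0.1685614013397457 [-0.53882758  0.2421051   0.52477967  1.82053279 -0.13284871  1.11442135
  0.02914491]
```

View pics/w1.png

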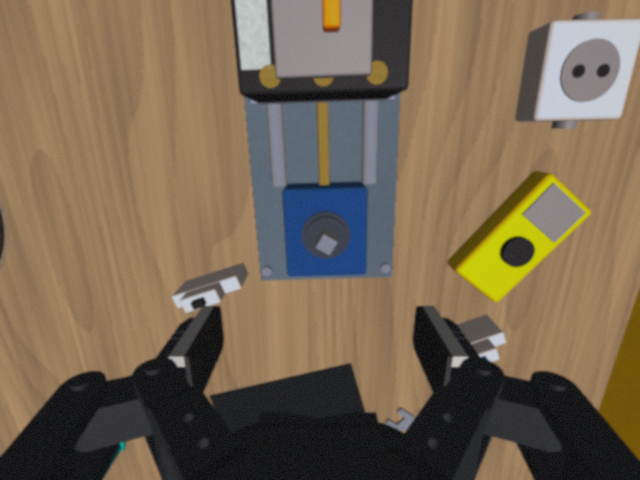

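Wrist view: shaft square at about (327,243), collar disc at (325,235), gearbox blue body around (326,230).

```bash
cat >> h.py <<'E'
def square(im,K,T,roi,lo,hi,z,view=None):
    c,s,m=blob(im,lo,hi,roi)
    cn=max(cv2.findContours(m,cv2.RETR_EXTERNAL,cv2.CHAIN_APPROX_NONE)[0],key=cv2.contourArea)
    P=np.array([onz(K,T,p[0]+np.array(roi[:2]),z)[:2] for p in cn],np.float32)
    r=cv2.minAreaRect(P); return c,r
E
python3 - <<'E'
from h import *
im,K,T=load("wrist")
g=im[215:265,300:355]; print(cv2.cvtColor(g,cv2.COLOR_BGR2GRAY)[10:45:2,8:48:2])
c,r=square(im,K,T,(305,215,350,265),[0,0,125],[180,60,255],94);print(c,r)
c,s,m=blob(im,[100,100,40],[130,255,255],(270,170,385,290)); 
for p in ((285,186),(366,184),(289,275),(366,274)):print(onz(K,T,p,60))
print("two-view shaft",two(ray(K,T,c*0+square(im,K,T,(305,215,350,265),[0,0,125],[180,60,255],94)[0]),ray(*load("top")[1:],(290.4,223))))
E
```

```text
[[ 59  66  69  66  67  70  68  65  65  70  67  66  70  71  67  68  68  64
   64  65]
 [ 63  67  67  67  67  69  69  67  66  69  63  68  65  66  65  63  74  66
   64  64]
 [ 61  67  67  68  64  66  63  63  66  69  67  67  66  70  69  68  68  73
   66  66]
 [ 66  68  70  70  69  67  65  63  64  65  71  67  65  68  67  67  66  67
   70  69]
 [ 68  68  68  67  69  68  63  62  72  67  67  69  69  67  66  68  63  67
   69  70]
 [ 66  67  69  63  63  62  59  92 114 102  75  67  64  68  67  67  69  68
   68  67]
 [ 62  66  65  64  69  62  74 115 134 130 116  92  75  66  68  64  66  66
   66  66]
 [ 67  65  65  67  62  63  99 128 132 134 133 127 110  85  68  67  68  69
   68  66]
 [ 68  65  67  66  59  85 126 131 133 130 133 134 133 123 102  72  68  66
   69  66]
 [ 68  68  66  66  69 111 132 133 129 132 131 130 132 133 112  75  67  67
   72  64]
 [ 67  66  67  66  93 125 132 134 131 133 130 131 129 123  89  70  73  68
   67  67]
 [ 68  69  70  71 107 129 128 131 130 134 133 132 125 102  73  66  65  72
   68  68]
 [ 66  64  70  69  81 102 124 128 129 131 137 131 119  82  69  69  64  67
   69  65]
 [ 68  68  66  68  67  70  86 109 125 129 130 126  91  68  67  66  70  66
   64  65]
 [ 65  67  68  71  68  67  69  76  89 110 124 105  71  66  68  66  66  63
   65  66]
 [ 61  65  65  69  68  68  68  70  71  76  86  80  67  69  66  70  66  63
   62  61]
 [ 66  67  62  66  65  67  69  68  63  70  67  68  65  65  66  62  66  66
   69  66]
 [ 66  62  65  66  63  68  63  66  65  67  67  66  63  63  64  66  63  67
   60  68]]
[326.25       244.42982456] ((525.3139038085938, -15.779102325439453), (15.489266395568848, 15.194995880126953), 59.181251525878906)
[483.34686349  36.66742401  60.        ]
[566.84278522  38.44955895  60.        ]
[484.39726558 -63.43048831  60.        ]
[571.13233102 -62.47689663  60.        ]
two-view shaft (array([525.74856869, -16.67781113,  91.01744256]), [0.3, 0.3])
```

Emit:
send_rows --rows '[[[20,0,0,0],[50,0,2,0],[80,0,4,0],[100,0,6,0],[110,0,6,0],[110,0,6,0],[110,0,6,0]]]'

```text
clock: 2.28
tcp_pos: [517.0, 5.2, 168.7]
orientation: [0.499, 0.501, -0.499, 0.501]
ft_force: [0.4, 0.6, 0.3]
gripper_width: 0.996
```

```bash
python3 - <<'E'
from h import *
s=readout.read_state();print(s["clock"],s["tcp_pos"],jaw(s)[0])
im0,K0,T0=load("wrist")
im,K,T=cap("wrist")
p=proj(K,T,np.array([525.5,-15,94]));print(p)
x,y=p.astype(int)
cv2.imwrite("pics/w2.png",cv2.resize(im[max(0,y-60):y+60,x-80:x+80],None,fx=4,fy=4))
E
```

```text
2.2833 [516.99591103   5.18790904 168.70737845] 0.20464980172476666
[330.70414859 293.18367819]
```

View pics/w2.png

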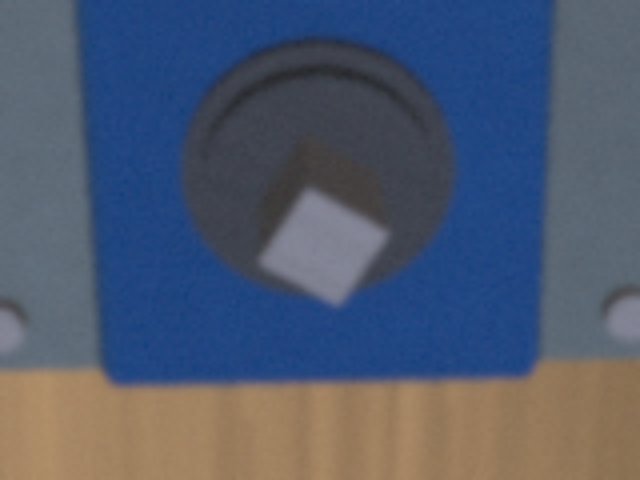

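The square top face is crisp, centred at crop (325,246), or full image (331,294.5), rotated about 30°.

```bash
python3 - <<'E'
from h import *
im,K,T=load("wrist")
for v in (95,105,115):
    c,r=square(im,K,T,(305,270,360,320),[0,0,v],[180,70,255],94);print(c,r)
print(two(ray(K,T,c),ray(*load("top")[1:],(290.4,223))))
# target above crank: TCP such that boss in view
s=readout.read_state()
R=jaw(s)[1]; a=np.radians(-53); zdir=np.array([np.sin(a),-np.cos(a)]); print(zdir, go((465,-373,250)), go((465-18*zdir[0],-373-18*zdir[1],190)))
E
```

```text
[330.45549738 294.31064572] ((525.42333984375, -16.269044876098633), (17.249523162841797, 17.03659439086914), 59.15694046020508)
[330.39266055 294.39816514] ((525.3735961914062, -16.149112701416016), (16.802963256835938, 16.447385787963867), 59.170654296875)
[330.51550388 294.48255814] ((525.3756103515625, -16.13414764404297), (16.231220245361328, 16.08550453186035), 59.037567138671875)
(array([525.68491307, -16.78364026,  92.48607414]), [0.2, 0.2])
[-0.79863551 -0.60181502] [-80.94178255 -53.64616129 377.69701759] [-20.91802134 -39.30973846 366.94457273]
```

Emit:
send_rows --rows '[[[-5,-4,25,5],[-15,-8,65,11],[-20,-13,106,17],[-20,-17,147,23],[-20,-22,188,29],[-20,-26,229,35],[-20,-30,270,41],[-20,-34,310,47],[-20,-38,345,53],[-20,-39,367,53]]]'

```text
clock: 3.17
tcp_pos: [478.0, -367.3, 190.4]
orientation: [0.672, 0.221, -0.671, 0.223]
ft_force: [0.6, -0.6, 0.8]
gripper_width: 1.0
```

```bash
python3 - <<'E'
from h import *
s=readout.read_state();print(s["clock"],s["tcp_pos"],jaw(s)[0],s["joint_velocities"].round(2))
im,K,T=cap("wrist","w3.png")
E
```

```text
3.1667 [ 477.9532967  -367.33219206  190.38824139] -53.42792664753026 [ 0.52  0.22 -0.12 -0.37 -0.08  0.17  0.49]
```

View pics/w3.png

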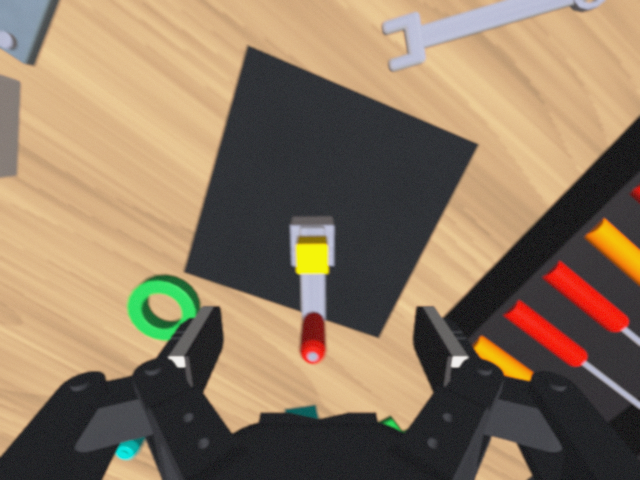

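Crank seen on the mat: yellow boss top at (312,257), handle tip at (313,355), arm pointing straight down in the image. The arm was still settling, so I'll re-capture for the measurement.

```bash
python3 - <<'E'
from h import *
s=readout.read_state();print(s["clock"],s["tcp_pos"],jaw(s)[0],s["joint_velocities"].round(2))
im,K,T=cap("wrist","w4.png")
s=readout.read_state();print(s["tcp_pos"],jaw(s)[0])
p=proj(K,T,np.array([465,-373,69.]));x,y=p.astype(int);roi=(x-45,y-45,x+45,y+45)
h=cv2.cvtColor(im,cv2.COLOR_BGR2HSV);print(p,h[y-25:y+25:4,x])
for v in(150,200,230):
    c,r=square(im,K,T,roi,[22,150,v],[35,255,255],69);print(v,c,r)
b=load("scene");
mats=[onz(K,T,u,3)[:2] for u in((249,46),(477,146),(379,337),(186,271))];print(np.round(mats),np.mean(mats[0::2],0),np.mean(mats[1::2],0))
c2,_,_=blob(im,[0,150,60],[6,255,255],(285,300,345,375))
print("handle",c2,[onz(K,T,u,97)[:2] for u in(c2,(c2[0],355))])
top=load("top");ct,_,_=blob(top[0],[22,120,90],[35,255,255],(400,230,432,258));print(two(ray(K,T,c),ray(*top[1:],ct)))
E
```

```text
3.2167 [ 477.17993136 -370.81735511  190.75315771] -53.32001420879637 [-0.06 -0.04 -0.02  0.06  0.03 -0.02 -0.04]
[ 477.77180253 -368.01144163  190.37282126] -53.196702327198004
[311.30557007 254.59880698] [[117  26 209]
 [ 24 236 134]
 [ 24 237 142]
 [ 30 245 245]
 [ 30 245 246]
 [ 30 245 246]
 [ 30 245 245]
 [ 30 245 245]
 [ 30 245 245]
 [ 30 245 245]
 [ 27  85 226]
 [116  30 215]
 [115  33 215]]
150 [306.86196319 253.21881391] ((463.5013732910156, -369.7550048828125), (26.248580932617188, 25.745849609375), 36.51911544799805)
200 [306.87367304 253.58492569] ((463.18182373046875, -370.01416015625), (25.414684295654297, 25.672454833984375), 36.554019927978516)
230 [306.89543938 253.89877642] ((463.06854248046875, -369.8293151855469), (23.731090545654297, 24.518524169921875), 36.5528450012207)
[[ 563. -236.]
 [ 619. -446.]
 [ 411. -504.]
 [ 354. -295.]] [ 486.74212387 -370.12861148] [ 486.52276349 -370.20373084]
handle [308.02818489 333.68094701] [array([ 420.06102364, -403.34427756]), array([ 404.37247082, -414.79666347])]
(array([ 464.9658058 , -369.04585805,   73.99063565]), [0.2, 0.2])
```

```bash
python3 - <<'E'
from h import *
print(go((463.2,-370,57)))
E
```

```text
[133.34894921  -7.74446412  12.75469574]
```

Emit:
send_rows --rows '[[[15,-7.7,12.7,0.3],[50,-7.7,12.7,0.3],[85,-7.7,12.7,0.3],[110,-7.7,12.7,0.3],[125,-7.7,12.7,0.3],[132,-7.7,12.7,0.3],[132,-7.7,12.7,0.3],[132,-7.7,12.7,0.3]]]' --gripper 100 --squeeze 80

```text
clock: 3.93
tcp_pos: [464.8, -364.5, 57.5]
orientation: [0.671, 0.223, -0.67, 0.224]
ft_force: [-0.1, 0.0, 0.1]
gripper_width: 1.002
```

Emit:
send_rows --rows '[[[0,0,0,0],[0,0,0,0],[0,0,0,0],[0,0,0,0],[0,0,0,0],[0,0,0,0],[0,0,0,0],[0,0,0,0]]]' --gripper 0

```text
clock: 4.6
tcp_pos: [464.6, -365.2, 57.0]
orientation: [0.671, 0.223, -0.671, 0.224]
ft_force: [0.8, -0.7, 5.5]
gripper_width: 0.293
```

Emit:
send_rows --rows '[[[-5,0,0,0],[-20,0,0,0],[-45,0,0,0],[-70,0,0,0],[-95,0,0,0],[-115,0,0,0],[-125,0,0,0],[-130,0,0,0],[-130,0,0,0],[-130,0,0,0]]]'

```text
clock: 5.43
tcp_pos: [463.3, -363.9, 185.2]
orientation: [-0.671, -0.224, 0.671, -0.223]
ft_force: [0.3, 0.1, -4.6]
gripper_width: 0.293
```

```bash
python3 - <<'E'
from h import *
s=readout.read_state();print(s["clock"],s["tcp_pos"],jaw(s)[0],s["joint_velocities"].round(2),s["ft_force"],s["wrist_torque"])
im,K,T=cap("wrist","w5.png")
print(proj(K,T,s["tcp_pos"]))
cv2.imwrite("pics/w5c.png",im[:, :])
print(go((525.4,-16.2,190)))
E
```

```text
5.4333 [ 463.28862637 -363.91787557  185.15087502] -53.205435464489014 [ 0.    0.01 -0.01  0.01 -0.   -0.    0.  ] [ 0.33591441  0.0967658  -4.64794402] [ 0.05736428 -0.03467082 -0.01964878]
[320.28497538 328.93596171]
[  -4.75683049 -241.14663106 -258.02463878]
```

View pics/w5.png

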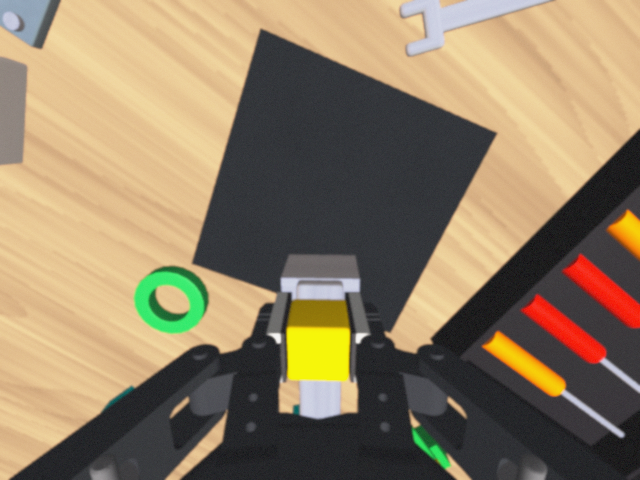

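The crank is held level; boss top face is about (319,355), with the hub's rear edge at rows 256–290.

```bash
python3 - <<'E'
from h import *
s=readout.read_state();im,K,T=load("wrist");R=jaw(s)[1]
zt=s["tcp_pos"][2]+12
c,r=square(im,K,T,(270,280,370,400),[25,150,200],[35,255,255],zt);print(c,r,"angle rel jaw",(r[2]-jaw(s)[0])%90)
print("boss in tool",R.T@(np.array([*r[0],zt])-s["tcp_pos"]))
h=cv2.cvtColor(im,cv2.COLOR_BGR2HSV)
# top-face rear edge vs side face: row where V jumps
print(h[285:390:4,318].tolist())
# rear edge of hub underside: row of the lower?; hub top rear edge
hub=[onz(K,T,u,s["tcp_pos"][2]-57.+35) for u in((287,278),(354,278))];print("hub top?",[R.T@(p-s["tcp_pos"]) for p in hub])
E
```

```text
[317.84584492 353.09051591] ((459.38671875, -365.6755676269531), (25.43736457824707, 25.45688247680664), 35.42189025878906) angle rel jaw 88.63020538008458
boss in tool [-11.99531603  -0.83253039   4.14844073]
[[122, 18, 185], [116, 25, 222], [117, 23, 222], [117, 25, 217], [23, 213, 140], [24, 237, 143], [24, 237, 141], [24, 237, 144], [24, 237, 145], [24, 238, 147], [24, 238, 153], [28, 245, 245], [30, 245, 247], [30, 245, 246], [30, 245, 247], [30, 245, 247], [30, 245, 246], [30, 245, 246], [30, 245, 247], [30, 245, 246], [30, 245, 246], [30, 245, 246], [30, 245, 246], [30, 245, 246], [19, 20, 220], [117, 26, 220], [115, 28, 222]]
hub top? [array([ 22.02735677, -15.95314063, -14.17886204]), array([ 21.95199261,  16.66835306, -14.20123331])]
```

Emit:
send_rows --rows '[[[0,-8,-9,-1],[0,-26,-28,-3],[0,-52,-56,-5],[0,-78,-84,-8],[0,-104,-112,-10],[0,-130,-140,-12],[0,-156,-168,-15],[0,-182,-196,-17],[0,-206,-222,-20],[0,-226,-244,-21.5]]]'

```text
clock: 6.32
tcp_pos: [523.2, -33.6, 185.4]
orientation: [-0.616, -0.347, 0.617, -0.346]
ft_force: [0.4, -0.1, -4.8]
gripper_width: 0.288
```

```bash
python3 - <<'E'
from h import *
print(go((527.9,-12.9,150)),jaw()[0],readout.read_state()["joint_velocities"].round(2))
E
```

```text
[ 35.4016958   -6.72336041 -20.0989621 ] -31.374187275997283 [-0.54  0.04 -0.12 -0.09  0.03  0.02 -0.42]
```

Emit:
send_rows --rows '[[[0,-5,-12,-0.7],[0,-8,-20,-1],[0,-8.7,-22.8,-1.2],[0,-8.7,-22.8,-1.2],[0,-8.7,-22.8,-1.2],[0,-8.7,-22.8,-1.2],[0,-8.7,-22.8,-1.2]]]'

```text
clock: 6.9
tcp_pos: [528.2, -15.1, 186.3]
orientation: [-0.614, -0.35, 0.614, -0.35]
ft_force: [0.4, -0.6, -4.2]
gripper_width: 0.293
```

```bash
python3 - <<'E'
from h import *
s=readout.read_state();R=jaw(s)[1]
print(go((527.9,-12.9,150)),jaw()[0],s["joint_velocities"].round(2),s["tcp_pos"])
im,K,T=cap("wrist","w6.png")
zt=s["tcp_pos"][2]+12
c,r=square(im,K,T,(270,280,370,400),[25,150,200],[35,255,255],zt);print(c,r)
print("boss in tool",R.T@(np.array([*r[0],zt])-s["tcp_pos"]), "boss-shaft",np.array(r[0])-(525.4,-16.2))
E
```

```text
[36.33822894 -1.37601667 -1.71745506] -30.66176084412298 [-0.01  0.   -0.   -0.   -0.    0.    0.  ] [528.20798746 -15.06603464 186.3390065 ]
[318.03782669 354.02579092] ((525.7863159179688, -18.376651763916016), (24.329639434814453, 24.15700912475586), 57.863243103027344)
boss in tool [-11.9987987   -0.39265346   4.08648158] boss-shaft [ 0.38631592 -2.17665176]
```

Emit:
send_rows --rows '[[[5,-1.4,-1.7,-0.7],[15,-1.4,-1.7,-0.7],[25,-1.4,-1.7,-0.7],[32,-1.4,-1.7,-0.7],[34,-1.4,-1.7,-0.7],[34,-1.4,-1.7,-0.7],[38,-1.4,-1.7,-0.7],[41,-1.4,-1.7,-0.7],[44,-1.4,-1.7,-0.7],[44,-1.4,-1.7,-0.7]]]'

```text
clock: 7.78
tcp_pos: [530.7, -12.1, 145.4]
orientation: [0.614, 0.354, -0.61, 0.355]
ft_force: [-4.1, -1.0, 28.5]
gripper_width: 0.289
```

```bash
python3 - <<'E'
from h import *
s=readout.read_state()
print(go((527.9,-12.9,124)),jaw()[0],s["joint_velocities"].round(2),s["tcp_pos"],s["ft_force"],s["wrist_torque"])
E
```

```text
[21.43143946 -2.07169151  2.15631287] -29.859446410148127 [-0.   -0.    0.    0.    0.   -0.01 -0.  ] [530.6506477  -12.08749005 145.44812237] [-4.07562955 -1.00127372 28.46189675] [ 0.04759647  1.59639026 -0.03921117]
```

Emit:
send_rows --rows '[[[-2,0,0,0],[-5,0,0,0],[-5,0,0,0],[-5,0,0,0]]]'

```text
clock: 8.12
tcp_pos: [527.9, -11.2, 147.2]
orientation: [-0.612, -0.355, 0.612, -0.355]
ft_force: [0.1, 0.7, -5.5]
gripper_width: 0.289
```

```bash
python3 - <<'E'
from h import *
s=readout.read_state();R=jaw(s)[1]
print(go((527.9,-12.9,124)),jaw()[0],s["joint_velocities"].round(2),s["tcp_pos"],s["ft_force"],s["wrist_torque"])
im,K,T=cap("wrist","w7.png")
zt=s["tcp_pos"][2]+12
c,r=square(im,K,T,(270,280,370,400),[25,150,200],[35,255,255],zt);print(c,r)
print("boss in tool",R.T@(np.array([*r[0],zt])-s["tcp_pos"]), "boss-shaft",np.array(r[0])-(525.4,-16.2),R)
E
```

```text
[23.19935317  0.82604257  1.52864687] -29.802999741463495 [ 0.    0.01 -0.    0.   -0.   -0.    0.  ] [527.94617474 -11.168311   147.19974604] [ 0.0962805   0.70855006 -5.45349006] [ 0.11992846 -0.04799027 -0.02507982]
[318.06164154 354.94472362] ((525.0733642578125, -14.879257202148438), (24.665063858032227, 24.193973541259766), 60.19446563720703)
boss in tool [-12.0004574   -0.65124591   4.64640321] boss-shaft [-0.32663574  1.3207428 ] [[-1.37816710e-04  8.67739409e-01 -4.97019415e-01]
 [ 2.30062655e-04 -4.97019379e-01 -8.67739410e-01]
 [-9.99999964e-01 -2.33934597e-04 -1.31136857e-04]]
```

View pics/w7.png

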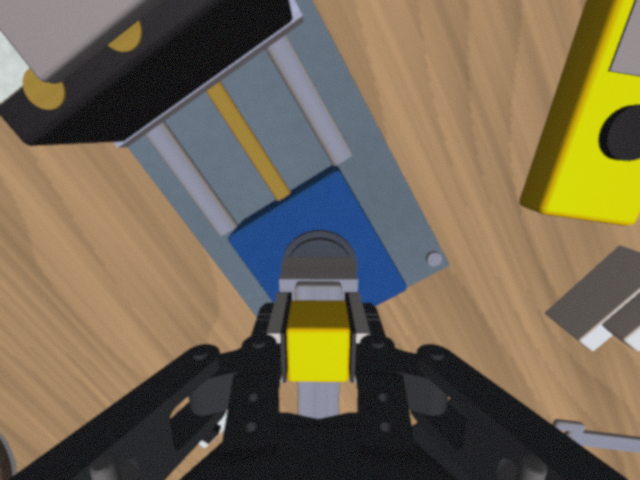

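The wrist view shows the hub just over the collar at (320,250), aligned with the gearbox but about 1.3 mm off in y. I'll correct that and press gently.

Emit:
send_rows --rows '[[[0,0.9,1.2,0],[0,0.9,1.2,0],[2,0.9,1.2,0],[4,0.9,1.2,0],[6,0.9,1.2,0],[6,0.9,1.2,0],[6,0.9,1.2,0]]]'

```text
clock: 8.75
tcp_pos: [528.1, -12.9, 141.0]
orientation: [-0.612, -0.355, 0.612, -0.354]
ft_force: [-0.7, 0.2, -4.0]
gripper_width: 0.29
```

```bash
python3 - <<'E'
from h import *
s=readout.read_state();R=jaw(s)[1]
print(go((527.9,-12.9,124)),jaw()[0],s["tcp_pos"],s["ft_force"],s["wrist_torque"])
E
```

```text
[17.0423936  -0.13580283  0.12691999] -29.816154084495963 [528.09001347 -12.85606558 141.04229138] [-0.6557276   0.20352993 -3.98663115] [ 0.0617065  -0.0846303   0.03443886]
```

It's in, with no contact force. Lower to the seat.

Emit:
send_rows --rows '[[[3,0,0,0],[6,0,0,0],[9,0,0,0],[12,0,0,0],[14,0,0,0],[15,0,0,0],[16,0,0,0],[17,0,0,0],[17,0,0,0]]]'

```text
clock: 9.5
tcp_pos: [528.3, -12.9, 124.2]
orientation: [-0.612, -0.355, 0.612, -0.355]
ft_force: [-1.5, 0.1, -4.4]
gripper_width: 0.286
```

Emit:
send_rows --rows '[[[0.7,0,0,0],[1.4,0,0,0],[2,0,0,0],[2,0,0,0]]]'

```text
clock: 9.83
tcp_pos: [528.5, -12.9, 122.9]
orientation: [0.612, 0.355, -0.612, 0.354]
ft_force: [-1.7, 0.5, 3.5]
gripper_width: 0.288
```

Emit:
send_rows --rows '[[[0,0,0,0],[0,0,0,0],[0,0,0,0],[0,0,0,0],[0,0,0,0],[-10,0,0,0],[-35,0,0,0],[-60,0,0,0],[-75,0,0,0],[-80,0,0,0]]]' --gripper 75

```text
clock: 10.67
tcp_pos: [529.6, -13.2, 205.4]
orientation: [0.613, 0.354, -0.611, 0.355]
ft_force: [0.5, 0.1, -1.0]
gripper_width: 0.753
```

Emit:
send_rows --rows '[[[0,0,0,0],[0,0,0,0],[0,0,0,0]]]'

```text
clock: 10.92
tcp_pos: [527.6, -12.7, 201.4]
orientation: [-0.611, -0.355, 0.612, -0.354]
ft_force: [-0.6, -0.4, -0.4]
gripper_width: 0.75
```

```bash
python3 - <<'E'
from h import *
s=readout.read_state();R=jaw(s)[1]
im,K,T=cap("wrist","w8.png"); print(s["tcp_pos"],s["joint_velocities"].round(2),jaw(s)[0])
p=proj(K,T,np.array([525.4,-16.2,136.]));x,y=p.astype(int);print(p)
c,r=square(im,K,T,(x-50,y-50,x+50,y+50),[25,150,200],[35,255,255],136);print(c,r,np.array(r[0])-(525.4,-16.2))
h=np.array([489.5,-76.3,164]);print("handle px",proj(K,T,h));print("go handle",go((489.5,-76.3,142)))
x,y=proj(K,T,h).astype(int)
try:
  c,s2,m=blob(im,[0,150,50],[6,255,255],(max(0,x-60),max(0,y-60),x+60,min(480,y+60)));print(c,s2)
except Exception as e: print(e)
E
```

```text
[527.60123345 -12.70382009 201.42887234] [ 0.    0.01 -0.    0.   -0.   -0.    0.  ] -29.80817190176829
[318.85151204 276.42678285]
[320.19370079 275.43858268] ((526.3994750976562, -16.5546875), (23.406652450561523, 23.236845016479492), 59.31230926513672) [ 0.9994751 -0.3546875]
handle px [316.77015204 399.67330546]
go handle [59.41072309 -1.37677704 74.0014984 ]
[319.21197847 374.8102288 ] [  47    0   33   71 1486]
```

View pics/w8.png

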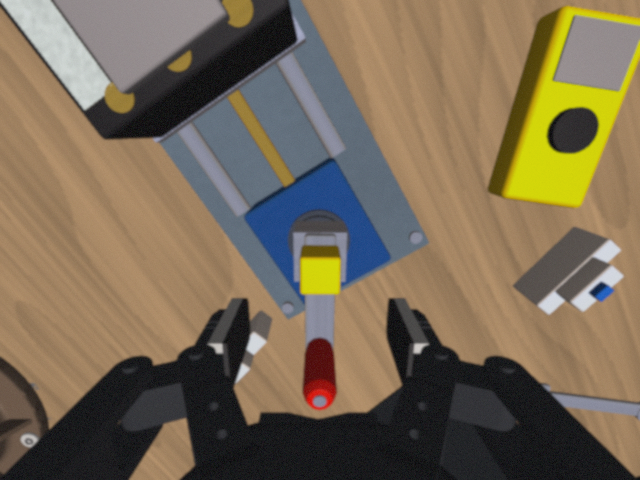

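The crank is seated on the collar: boss at (320,275), handle top at (320,397) as predicted. The breaker is still near its start.

Emit:
send_rows --rows '[[[0,0,15,0],[0,0,40,0],[0,0,62,0],[0,0,72,0],[5,0,74,0],[20,0,74,0],[38,0,74,0],[52,0,74,0],[59,0,74,0],[59,0,74,0]]]'

```text
clock: 11.8
tcp_pos: [490.7, -76.3, 141.6]
orientation: [-0.611, -0.355, 0.613, -0.354]
ft_force: [-0.1, -0.3, -0.7]
gripper_width: 0.752
```

Emit:
send_rows --rows '[[[0,0,0,0],[0,0,0,0],[0,0,0,0],[0,0,0,0],[0,0,0,0],[0,0,0,0],[0,0,0,0]]]' --gripper 0 --squeeze 50

```text
clock: 12.38
tcp_pos: [491.8, -77.3, 143.8]
orientation: [0.612, 0.354, -0.612, 0.355]
ft_force: [-1.7, -1.7, 4.7]
gripper_width: 0.24
```

```bash
python3 - <<'E'
from h import *
s=readout.read_state();R=jaw(s)[1]
print(s["tcp_pos"],jaw(s)[0],s["gripper_width"],s["ft_force"],s["wrist_torque"],"centre in tool",go((525.9,-16.4,142)))
for a,b,dd in((0,2.0,.2),(2,4.5,.25),(4.5,7,.25)):
    f=np.arange(a+dd,b+1e-6,dd);print([[0,round(-70*(np.sin(x)-np.sin(a)),1),round(70*(np.cos(x)-np.cos(a)),1),0] for x in f])
E
```

```text
[491.83242524 -77.3101901  143.76571937] -29.829279224785957 0.2401616101898282 [-1.71517488 -1.71345651  4.73174099] [-0.24384595  0.14462815 -0.00603735] centre in tool [  1.79965261  -0.74544009 -69.78520074]
[[0, np.float64(-13.9), np.float64(-1.4), 0], [0, np.float64(-27.3), np.float64(-5.5), 0], [0, np.float64(-39.5), np.float64(-12.2), 0], [0, np.float64(-50.2), np.float64(-21.2), 0], [0, np.float64(-58.9), np.float64(-32.2), 0], [0, np.float64(-65.2), np.float64(-44.6), 0], [0, np.float64(-69.0), np.float64(-58.1), 0], [0, np.float64(-70.0), np.float64(-72.0), 0], [0, np.float64(-68.2), np.float64(-85.9), 0], [0, np.float64(-63.7), np.float64(-99.1), 0]]
[[0, np.float64(9.2), np.float64(-14.8), 0], [0, np.float64(21.8), np.float64(-26.9), 0], [0, np.float64(36.9), np.float64(-35.6), 0], [0, np.float64(53.8), np.float64(-40.2), 0], [0, np.float64(71.2), np.float64(-40.5), 0], [0, np.float64(88.2), np.float64(-36.4), 0], [0, np.float64(103.7), np.float64(-28.3), 0], [0, np.float64(116.6), np.float64(-16.6), 0], [0, np.float64(126.3), np.float64(-2.1), 0], [0, np.float64(132.1), np.float64(14.4), 0]]
[[0, np.float64(1.5), np.float64(17.4), 0], [0, np.float64(-1.3), np.float64(34.6), 0], [0, np.float64(-8.3), np.float64(50.6), 0], [0, np.float64(-19.0), np.float64(64.4), 0], [0, np.float64(-32.8), np.float64(75.0), 0], [0, np.float64(-48.9), np.float64(82.0), 0], [0, np.float64(-66.1), np.float64(84.7), 0], [0, np.float64(-83.5), np.float64(83.1), 0], [0, np.float64(-99.9), np.float64(77.3), 0], [0, np.float64(-114.4), np.float64(67.5), 0]]
```

Emit:
send_rows --rows '[[[0,-5,-0.2,0],[0,-14,-1.4,0],[0,-27.3,-5.5,0],[0,-39.5,-12.2,0],[0,-50.2,-21.2,0],[0,-58.9,-32.2,0],[0,-65.2,-44.6,0],[0,-69.0,-58.1,0],[0,-70.0,-72.0,0],[0,-68.2,-85.9,0]]]'

```text
clock: 13.22
tcp_pos: [474.3, 32.1, 143.5]
orientation: [-0.612, -0.355, 0.612, -0.355]
ft_force: [-0.0, -6.0, 6.2]
gripper_width: 0.242
```

```bash
python3 - <<'E'
from h import *
s=readout.read_state();print(s["clock"],s["tcp_pos"],jaw(s)[0],s["gripper_width"],s["ft_force"].round(1),s["wrist_torque"].round(2))
d=s["tcp_pos"][:2]-(525.9,-16.4);print(np.hypot(*d),np.degrees(np.arctan2(d[1],d[0])))
for a,n,dd in((1.8,10,.25),(4.3,10,.25)):
    f=a+dd*np.arange(1,n+1);print([[0,float(round(-70*(np.sin(x)-np.sin(a)),1)),float(round(70*(np.cos(x)-np.cos(a)),1)),0] for x in f])
E
```

```text
13.2167 [474.34091405  32.11899271 143.52358824] -29.796722654670166 0.24174377063414856 [-0.  -6.   6.2] [-1.49 -0.44 -0.04]
70.79853104519148 136.73995110976574
[[0, 6.1, -16.4, 0], [0, 16.0, -30.7, 0], [0, 29.1, -42.2, 0], [0, 44.7, -50.1, 0], [0, 61.8, -53.8, 0], [0, 79.2, -53.2, 0], [0, 96.0, -48.3, 0], [0, 111.0, -39.5, 0], [0, 123.4, -27.1, 0], [0, 132.3, -12.2, 0]]
[[0, 4.9, 16.7, 0], [0, 5.6, 34.2, 0], [0, 1.9, 51.2, 0], [0, -5.9, 66.9, 0], [0, -17.3, 80.1, 0], [0, -31.6, 90.0, 0], [0, -48.0, 96.2, 0], [0, -65.3, 98.0, 0], [0, -82.6, 95.6, 0], [0, -98.7, 88.9, 0]]
```

Emit:
send_rows --rows '[[[0,6.1,-16.4,0],[0,16.0,-30.7,0],[0,29.1,-42.2,0],[0,44.7,-50.1,0],[0,61.8,-53.8,0],[0,79.2,-53.2,0],[0,96.0,-48.3,0],[0,111.0,-39.5,0],[0,123.4,-27.1,0],[0,132.3,-12.2,0]]]'

```text
clock: 14.05
tcp_pos: [596.7, -22.0, 143.6]
orientation: [0.612, 0.356, -0.611, 0.355]
ft_force: [-0.8, 4.1, 6.8]
gripper_width: 0.247
```

Emit:
send_rows --rows '[[[0,4.9,16.7,0],[0,5.6,34.2,0],[0,1.9,51.2,0],[0,-5.9,66.9,0],[0,-17.3,80.1,0],[0,-31.6,90.0,0],[0,-48.0,96.2,0],[0,-65.3,98.0,0],[0,-82.6,95.6,0],[0,-98.7,88.9,0]]]'

```text
clock: 14.88
tcp_pos: [465.7, -51.8, 143.7]
orientation: [0.613, 0.354, -0.611, 0.355]
ft_force: [4.7, -1.0, 1.1]
gripper_width: 0.238
```

```bash
python3 - <<'E'
from h import *
s=readout.read_state();print(s["clock"],s["tcp_pos"],jaw(s)[0],s["gripper_width"],s["ft_force"].round(1),s["wrist_torque"].round(2))
d=s["tcp_pos"][:2]-(525.9,-16.4);print(np.hypot(*d),np.degrees(np.arctan2(d[1],d[0])), "expect",(-120-np.degrees(6.8))%360)
for a,n,dd in((6.8,10,.25),(9.3,10,.25),(11.8,10,.25)):
    f=a+dd*np.arange(1,n+1);print([[0,float(round(-70*(np.sin(x)-np.sin(a)),1)),float(round(70*(np.cos(x)-np.cos(a)),1)),0] for x in f])
E
```

```text
14.8833 [465.66770369 -51.75950193 143.69610479] -29.883242739342084 0.2381603188880416 [ 4.7 -1.   1.1] [-0.2  -1.49  0.02]
69.84428320012452 -149.5848417321278 expect 210.38869931104023
[[0, -14.0, -10.4, 0], [0, -24.9, -24.0, 0], [0, -32.2, -39.9, 0], [0, -35.3, -57.1, 0], [0, -34.1, -74.5, 0], [0, -28.6, -91.1, 0], [0, -19.1, -105.7, 0], [0, -6.4, -117.6, 0], [0, 9.0, -126.0, 0], [0, 25.9, -130.3, 0]]
[[0, 17.5, 0.0, 0], [0, 34.4, 4.3, 0], [0, 49.7, 12.7, 0], [0, 62.4, 24.6, 0], [0, 71.9, 39.3, 0], [0, 77.4, 55.9, 0], [0, 78.6, 73.3, 0], [0, 75.5, 90.4, 0], [0, 68.2, 106.3, 0], [0, 57.3, 119.9, 0]]
[[0, -14.0, 10.4, 0], [0, -30.1, 17.1, 0], [0, -47.4, 19.6, 0], [0, -64.8, 17.7, 0], [0, -81.1, 11.5, 0], [0, -95.4, 1.6, 0], [0, -106.8, -11.6, 0], [0, -114.6, -27.3, 0], [0, -118.3, -44.3, 0], [0, -117.6, -61.8, 0]]
```

Tracking the circle perfectly. I'll go on to 14.3 rad total, still below the earliest possible stop.

Emit:
send_rows --rows '[[[0,-14.0,-10.4,0],[0,-24.9,-24.0,0],[0,-32.2,-39.9,0],[0,-35.3,-57.1,0],[0,-34.1,-74.5,0],[0,-28.6,-91.1,0],[0,-19.1,-105.7,0],[0,-6.4,-117.6,0],[0,9.0,-126.0,0],[0,25.9,-130.3,0]]]'

```text
clock: 15.72
tcp_pos: [552.9, 50.3, 143.2]
orientation: [-0.611, -0.356, 0.612, -0.355]
ft_force: [-5.0, -2.5, 9.6]
gripper_width: 0.241
```

Emit:
send_rows --rows '[[[0,17.5,0.0,0],[0,34.4,4.3,0],[0,49.7,12.7,0],[0,62.4,24.6,0],[0,71.9,39.3,0],[0,77.4,55.9,0],[0,78.6,73.3,0],[0,75.5,90.4,0],[0,68.2,106.3,0],[0,57.3,119.9,0]]]'

```text
clock: 16.55
tcp_pos: [544.1, -84.0, 143.7]
orientation: [0.613, 0.354, -0.611, 0.355]
ft_force: [3.4, 3.7, 3.0]
gripper_width: 0.238
```

Emit:
send_rows --rows '[[[0,-14.0,10.4,0],[0,-30.1,17.1,0],[0,-47.4,19.6,0],[0,-64.8,17.7,0],[0,-81.1,11.5,0],[0,-95.4,1.6,0],[0,-106.8,-11.6,0],[0,-114.6,-27.3,0],[0,-118.3,-44.3,0],[0,-117.6,-61.8,0]]]'

```text
clock: 17.38
tcp_pos: [471.5, 28.9, 143.5]
orientation: [-0.612, -0.355, 0.612, -0.354]
ft_force: [2.2, -6.4, 4.1]
gripper_width: 0.238
```

```bash
python3 - <<'E'
from h import *
s=readout.read_state();print(s["clock"],s["tcp_pos"],jaw(s)[0],s["gripper_width"],s["ft_force"].round(1),s["wrist_torque"].round(2))
d=s["tcp_pos"][:2]-(525.9,-16.4);print(np.hypot(*d),np.degrees(np.arctan2(d[1],d[0])), "expect",(-120-np.degrees(14.3))%360)
im,K,T=cap("top","top2.png")
im0=load("scene")
# breaker/contact gap along a row of the top view
for r in (212,224,236): print(im[r,165:260:3].mean(1).astype(int).tolist())
for a,n,dd in((14.3,10,.1),(15.3,10,.1),(16.3,10,.1),(17.3,10,.1)):
    f=a+dd*np.arange(1,n+1);print([[0,float(round(-70*(np.sin(x)-np.sin(a)),1)),float(round(70*(np.cos(x)-np.cos(a)),1)),0] for x in f])
cv2.imwrite("pics/t2.png",cv2.resize(im[185:275,140:300],None,fx=4,fy=4))
E
```

```text
17.3833 [471.46056859  28.90606863 143.52819095] -29.802217586668956 0.2384241623161776 [ 2.2 -6.4  4.1] [-1.73 -0.74  0.03]
70.82578306671623 140.23179407928913 expect 140.67035296292272
[103, 109, 227, 227, 82, 118, 81, 54, 73, 99, 94, 95, 98, 106, 114, 135, 172, 162, 90, 38, 30, 135, 128, 68, 77, 78, 60, 77, 79, 80, 69, 71]
[213, 182, 227, 227, 77, 89, 90, 57, 159, 157, 159, 129, 123, 124, 78, 159, 159, 164, 92, 42, 30, 102, 75, 77, 74, 58, 75, 74, 73, 75, 89, 95]
[221, 222, 226, 223, 58, 88, 86, 62, 156, 161, 163, 156, 161, 161, 164, 166, 164, 163, 40, 50, 31, 98, 102, 98, 63, 62, 63, 66, 70, 72, 69, 70]
[[0, 1.5, -6.8, 0], [0, 3.6, -13.5, 0], [0, 6.4, -19.9, 0], [0, 9.9, -26.0, 0], [0, 13.9, -31.7, 0], [0, 18.5, -37.0, 0], [0, 23.6, -41.8, 0], [0, 29.1, -46.1, 0], [0, 35.0, -49.8, 0], [0, 41.3, -52.9, 0]]
[[0, 6.6, -2.5, 0], [0, 13.3, -4.2, 0], [0, 20.2, -5.3, 0], [0, 27.2, -5.7, 0], [0, 34.2, -5.4, 0], [0, 41.1, -4.5, 0], [0, 47.9, -2.8, 0], [0, 54.5, -0.4, 0], [0, 60.8, 2.6, 0], [0, 66.8, 6.2, 0]]
[[0, 5.6, 4.2, 0], [0, 10.8, 8.9, 0], [0, 15.4, 14.1, 0], [0, 19.5, 19.8, 0], [0, 23.1, 25.8, 0], [0, 26.0, 32.2, 0], [0, 28.2, 38.8, 0], [0, 29.8, 45.6, 0], [0, 30.7, 52.6, 0], [0, 30.9, 59.6, 0]]
[[0, -0.5, 7.0, 0], [0, -1.7, 13.9, 0], [0, -3.6, 20.6, 0], [0, -6.1, 27.1, 0], [0, -9.3, 33.4, 0], [0, -13.1, 39.3, 0], [0, -17.4, 44.7, 0], [0, -22.3, 49.8, 0], [0, -27.6, 54.3, 0], [0, -33.4, 58.2, 0]]
```

View pics/t2.png

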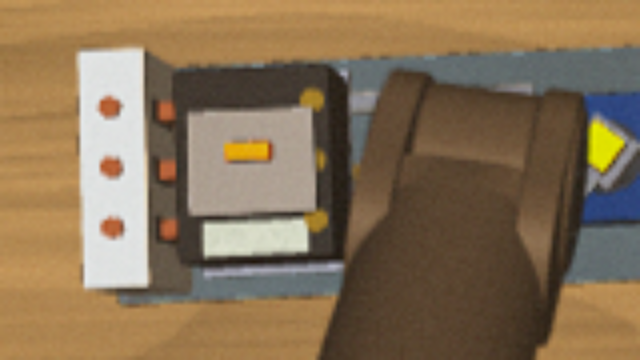

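```bash
python3 - <<'E'
from h import *
K,T=load("top")[1:]
for f in("top","top2"):
    im=cv2.imread(f"pics/{f}.png"); c,s,m=blob(im,[8,170,150],[22,255,255],(185,210,235,235));p=onz(K,T,c,149);print(f,c,s,p)
    h=cv2.cvtColor(im,cv2.COLOR_BGR2HSV)
    # grey plate top of breaker: columns at row 212
    print(im[228,180:250].mean(1).astype(int).tolist())
E
```

```text
top [193.25 226.75] [ 1 15 15  6 48] [515.15387395 235.52906557 149.        ]
[37, 32, 34, 53, 80, 80, 92, 103, 100, 98, 97, 100, 97, 95, 98, 94, 94, 94, 94, 93, 94, 42, 48, 57, 156, 147, 149, 149, 149, 147, 149, 148, 146, 149, 149, 147, 153, 148, 149, 151, 146, 149, 148, 154, 154, 151, 146, 149, 149, 146, 147, 152, 151, 150, 151, 147, 44, 57, 58, 43, 30, 33, 31, 45, 89, 104, 98, 97, 96, 98]
top2 [201.05555556 222.83333333] [11 11 12  4 36] [525.07710159 215.05464226 149.        ]
[118, 116, 114, 111, 45, 54, 57, 169, 162, 157, 158, 155, 158, 162, 157, 155, 155, 160, 157, 157, 162, 158, 160, 156, 161, 157, 159, 162, 157, 158, 159, 159, 159, 163, 163, 164, 162, 163, 153, 47, 52, 53, 50, 30, 36, 36, 32, 59, 91, 82, 80, 77, 82, 81, 81, 80, 82, 76, 75, 58, 72, 71, 71, 75, 69, 70, 69, 71, 69, 69]
```

The breaker has moved 17 px (about 45 mm), which agrees with 14.3 rad. The start angle is most likely 0.54 rad, leaving about 4.0 rad (2.4 at the least). Two more 1 rad calls, then small steps.

Emit:
send_rows --rows '[[[0,1.5,-6.8,0],[0,3.6,-13.5,0],[0,6.4,-19.9,0],[0,9.9,-26.0,0],[0,13.9,-31.7,0],[0,18.5,-37.0,0],[0,23.6,-41.8,0],[0,29.1,-46.1,0],[0,35.0,-49.8,0],[0,41.3,-52.9,0]]]'

```text
clock: 18.27
tcp_pos: [533.6, 54.6, 143.4]
orientation: [-0.611, -0.356, 0.612, -0.354]
ft_force: [-2.9, 2.9, 9.6]
gripper_width: 0.239
```

Emit:
send_rows --rows '[[[0,6.6,-2.5,0],[0,13.3,-4.2,0],[0,20.2,-5.3,0],[0,27.2,-5.7,0],[0,34.2,-5.4,0],[0,41.1,-4.5,0],[0,47.9,-2.8,0],[0,54.5,-0.4,0],[0,60.8,2.6,0],[0,66.8,6.2,0]]]'

```text
clock: 19.1
tcp_pos: [589.3, 16.3, 143.6]
orientation: [0.612, 0.356, -0.611, 0.354]
ft_force: [0.4, 4.0, 7.9]
gripper_width: 0.244
```

```bash
python3 - <<'E'
from h import *
s=readout.read_state();print(s["clock"],s["tcp_pos"],s["ft_force"].round(1))
d=s["tcp_pos"][:2]-(525.9,-16.4);print(np.hypot(*d),np.degrees(np.arctan2(d[1],d[0])), "expect",(-120-np.degrees(16.3))%360)
for a,n,dd in((16.3,6,.1),(16.9,6,.1),(17.5,6,.1),(18.1,6,.07)):
    f=a+dd*np.arange(1,n+1);print([[0,float(round(-70*(np.sin(x)-np.sin(a)),1)),float(round(70*(np.cos(x)-np.cos(a)),1)),0] for x in f])
E
```

```text
19.1 [589.31434406  16.34809166 143.57160562] [0.4 4.  7.9]
71.37097827577928 27.312489726344772 expect 26.078793936758075
[[0, 5.6, 4.2, 0], [0, 10.8, 8.9, 0], [0, 15.4, 14.1, 0], [0, 19.5, 19.8, 0], [0, 23.1, 25.8, 0], [0, 26.0, 32.2, 0]]
[[0, 2.3, 6.6, 0], [0, 3.8, 13.4, 0], [0, 4.7, 20.4, 0], [0, 4.9, 27.4, 0], [0, 4.4, 34.3, 0], [0, 3.3, 41.2, 0]]
[[0, -1.9, 6.7, 0], [0, -4.4, 13.3, 0], [0, -7.6, 19.5, 0], [0, -11.4, 25.4, 0], [0, -15.7, 30.9, 0], [0, -20.6, 35.9, 0]]
[[0, -3.7, 3.2, 0], [0, -7.6, 6.2, 0], [0, -11.7, 8.8, 0], [0, -16.0, 11.2, 0], [0, -20.5, 13.2, 0], [0, -25.0, 15.0, 0]]
```

Emit:
send_rows --rows '[[[0,5.6,4.2,0],[0,10.8,8.9,0],[0,15.4,14.1,0],[0,19.5,19.8,0],[0,23.1,25.8,0]]]'

```text
clock: 19.52
tcp_pos: [596.9, -17.7, 143.6]
orientation: [0.612, 0.355, -0.611, 0.354]
ft_force: [0.4, 3.0, 6.8]
gripper_width: 0.238
```

Emit:
send_rows --rows '[[[0,1.5,3.3,0],[0,2.9,6.4,0]]]'

```text
clock: 19.68
tcp_pos: [596.2, -25.1, 143.7]
orientation: [0.612, 0.355, -0.611, 0.354]
ft_force: [1.6, 2.8, 6.5]
gripper_width: 0.241
```

Past 16.8 rad with no rise in force, so the stop is at about 18.3.

Emit:
send_rows --rows '[[[0,2.3,6.6,0],[0,3.8,13.4,0],[0,4.7,20.4,0],[0,4.9,27.4,0],[0,4.4,34.3,0],[0,3.3,41.2,0]]]'

```text
clock: 20.18
tcp_pos: [578.8, -62.7, 143.7]
orientation: [0.612, 0.355, -0.611, 0.355]
ft_force: [3.0, 2.1, 5.0]
gripper_width: 0.237
```

Emit:
send_rows --rows '[[[0,-1.9,6.7,0],[0,-4.4,13.3,0],[0,-7.6,19.5,0],[0,-11.4,25.4,0],[0,-13.5,28.2,0]]]'

```text
clock: 20.6
tcp_pos: [552.4, -81.2, 143.7]
orientation: [0.612, 0.354, -0.611, 0.354]
ft_force: [3.8, 0.3, 6.3]
gripper_width: 0.242
```

```bash
python3 - <<'E'
from h import *
s=readout.read_state();print(s["clock"],s["tcp_pos"],s["ft_force"].round(1))
d=s["tcp_pos"][:2]-(525.9,-16.4);print(np.hypot(*d),np.degrees(np.arctan2(d[1],d[0])), "expect",(-120-np.degrees(17.95))%360)
for a,n,dd in((17.95,10,.05),):
    f=a+dd*np.arange(1,n+1);print([[0,float(round(-70*(np.sin(x)-np.sin(a)),1)),float(round(70*(np.cos(x)-np.cos(a)),1)),0] for x in f])
E
```

```text
20.6 [552.44778115 -81.15364996 143.67952321] [3.8 0.3 6.3]
69.98442588891886 -67.70729145002767 expect 291.54075774017224
[[0, -2.2, 2.7, 0], [0, -4.6, 5.3, 0], [0, -7.1, 7.7, 0], [0, -9.7, 10.0, 0], [0, -12.5, 12.2, 0], [0, -15.3, 14.3, 0], [0, -18.3, 16.2, 0], [0, -21.3, 17.9, 0], [0, -24.4, 19.5, 0], [0, -27.6, 20.9, 0]]
```

Emit:
send_rows --rows '[[[0,-2.2,2.7,0],[0,-4.6,5.3,0],[0,-7.1,7.7,0],[0,-9.7,10.0,0],[0,-12.5,12.2,0]]]'

```text
clock: 21.02
tcp_pos: [536.2, -85.4, 143.7]
orientation: [0.612, 0.354, -0.611, 0.355]
ft_force: [3.5, -1.3, 5.2]
gripper_width: 0.241
```

Emit:
send_rows --rows '[[[0,-2.8,2.1,0],[0,-5.8,4,0],[0,-5.8,4,0]]]'

```text
clock: 21.27
tcp_pos: [528.4, -86.1, 143.6]
orientation: [0.612, 0.354, -0.611, 0.354]
ft_force: [1.9, -0.6, 6.6]
gripper_width: 0.242
```

Emit:
send_rows --rows '[[[0,-2.4,1.5,0],[0,-4.8,2.9,0],[0,-4.8,2.9,0],[0,-4.8,2.9,0]]]'

```text
clock: 21.6
tcp_pos: [522.9, -86.1, 143.5]
orientation: [0.612, 0.355, -0.612, 0.354]
ft_force: [1.1, -1.9, 5.6]
gripper_width: 0.239
```

```bash
python3 - <<'E'
from h import *
s=readout.read_state();print(s["clock"],s["tcp_pos"],s["ft_force"].round(1))
d=s["tcp_pos"][:2]-(525.9,-16.4);print(np.hypot(*d),np.degrees(np.arctan2(d[1],d[0])))
im,K,T=cap("top","top3.png")
print(im[228,165:230].mean(1).astype(int).tolist())
im,K,T=cap("scene","scene3.png");cv2.imwrite("pics/s3.png",cv2.resize(im[140:270,300:440],None,fx=4,fy=4))
E
```

```text
21.6 [522.86768416 -86.13500734 143.52765538] [ 1.1 -1.9  5.6]
69.80090391666353 -92.4898473236736
[193, 140, 113, 112, 114, 175, 231, 228, 226, 226, 230, 204, 75, 66, 44, 59, 63, 167, 161, 158, 155, 160, 159, 163, 164, 162, 158, 158, 164, 162, 161, 161, 160, 164, 164, 162, 163, 158, 160, 159, 162, 162, 159, 162, 163, 164, 160, 166, 162, 55, 51, 60, 55, 39, 40, 36, 34, 36, 96, 118, 116, 114, 112, 115, 114]
```

View pics/s3.png

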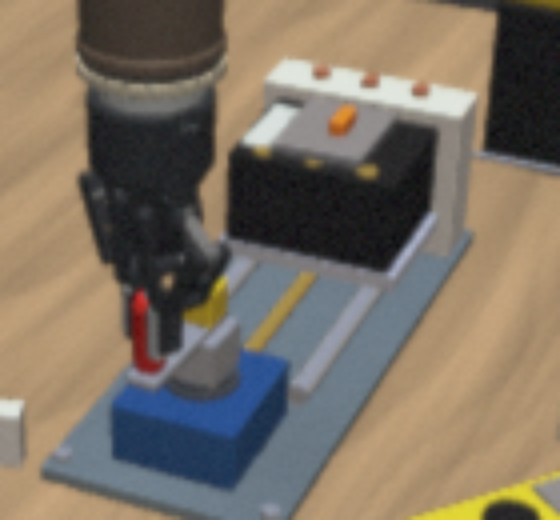

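The scene view shows the breaker against the white block (face at about (435,180) in the crop). I'll push a little further to feel the stop.

Emit:
send_rows --rows '[[[0,-2,1.6,0],[0,-4,3,0],[0,-4,3,0],[0,-4,3,0]]]'

```text
clock: 22.03
tcp_pos: [517.8, -86.1, 143.4]
orientation: [0.612, 0.355, -0.611, 0.354]
ft_force: [2.6, 3.8, 6.4]
gripper_width: 0.24
```

Emit:
send_rows --rows '[[[0,-2,1.6,0],[0,-4,3,0],[0,-4,3,0],[0,-4,3,0]]]'

```text
clock: 22.37
tcp_pos: [515.2, -85.7, 143.7]
orientation: [0.613, 0.355, -0.61, 0.355]
ft_force: [10.2, 5.9, -0.8]
gripper_width: 0.246
```

Emit:
send_rows --rows '[[[0,-1.5,1,0],[0,-2.5,1.5,0],[0,-2.5,1.5,0],[0,-2.5,1.5,0]]]'

```text
clock: 22.7
tcp_pos: [513.6, -85.4, 143.9]
orientation: [0.614, 0.355, -0.609, 0.356]
ft_force: [15.3, 6.9, -2.5]
gripper_width: 0.238
```

Hard stop confirmed: force rose from 4 to 17 N with hardly any motion. Relax, release, and rise.

Emit:
send_rows --rows '[[[0,2,-1,0],[0,4,-2.2,0],[0,4,-2.2,0]]]'

```text
clock: 22.95
tcp_pos: [515.6, -86.0, 143.3]
orientation: [0.612, 0.355, -0.611, 0.355]
ft_force: [5.5, 6.7, 3.5]
gripper_width: 0.243
```

Emit:
send_rows --rows '[[[0,0,0,0],[0,0,0,0],[0,0,0,0],[0,0,0,0],[0,0,0,0],[-10,0,0,0],[-30,0,0,0],[-50,0,0,0],[-60,0,0,0],[-60,0,0,0]]]' --gripper 75

```text
clock: 23.78
tcp_pos: [515.8, -88.2, 205.8]
orientation: [0.613, 0.354, -0.611, 0.355]
ft_force: [0.6, -0.3, -0.7]
gripper_width: 0.751
```

```bash
python3 - <<'E'
from h import *
s=readout.read_state();print(s["clock"],s["tcp_pos"],s["joints"].round(2),jaw(s)[0])
im,K,T=cap("wrist","w9.png")
p=proj(K,T,np.array([525.9,-16.4,136.]));print("boss px",p)
try:
  x,y=p.astype(int);c,r=square(im,K,T,(x-45,max(0,y-45),x+45,y+45),[25,150,200],[35,255,255],136);print(c,r)
except Exception as e: print(e)
im,K,T=cap("top","top4.png");print(im[228,165:230].mean(1).astype(int).tolist())
E
```

```text
23.7833 [515.7807717  -88.24509188 205.775329  ] [-0.43  0.35  0.65  1.92 -0.26  0.96 -0.18] -29.82766111497692
boss px [271.63078007 159.16127688]
[271.01590214 158.28134557] ((525.6536254882812, -16.026813507080078), (22.997314453125, 22.982498168945312), 83.58403778076172)
[188, 144, 110, 116, 108, 174, 231, 227, 225, 225, 230, 201, 79, 63, 50, 56, 55, 171, 158, 159, 159, 156, 161, 158, 161, 158, 161, 159, 156, 163, 162, 160, 161, 160, 164, 159, 164, 160, 161, 162, 160, 162, 161, 163, 161, 157, 164, 168, 146, 58, 57, 61, 54, 35, 34, 31, 35, 49, 89, 114, 112, 112, 114, 113, 114]
```

Emit:
send_rows --rows '[[[0,-4,-10,-4],[0,-10,-25,-9],[0,-16,-40,-14],[0,-22,-54,-19],[0,-26,-64,-22],[0,-27,-67.4,-23.4],[0,-27,-67.4,-23.4],[0,-27,-67.4,-23.4],[0,-27,-67.4,-23.4],[0,-27,-67.4,-23.4]]]' --gripper 90

```text
clock: 24.72
tcp_pos: [524.3, -16.9, 203.2]
orientation: [-0.528, -0.471, 0.528, -0.471]
ft_force: [-0.3, 0.5, -0.2]
gripper_width: 0.896
```

```bash
python3 - <<'E'
from h import *
s=readout.read_state();print(s["clock"],s["tcp_pos"],s["joint_velocities"].round(2),jaw(s)[0])
im,K,T=cap("wrist","w10.png")
p=proj(K,T,np.array([525.9,-16.4,136.]));x,y=p.astype(int);c,r=square(im,K,T,(x-45,max(0,y-45),x+45,y+45),[25,150,200],[35,255,255],136);print(c,r)
print(go((*r[0],124)))
E
```

```text
24.7167 [524.33733229 -16.93690922 203.16836107] [-0. -0. -0. -0.  0.  0.  0.] -6.555970197914878
[319.98961284 267.6789424 ] ((525.5728149414062, -15.78443431854248), (21.039037704467773, 21.574716567993164), 83.43445587158203)
[79.23456755  1.08293894 -1.11498776]
```

Emit:
send_rows --rows '[[[10,1,-1.2,0],[30,1,-1.2,0],[50,1,-1.2,0],[65,1,-1.2,0],[74,1,-1.2,0],[78,1,-1.2,0],[78,1,-1.2,0],[78,1,-1.2,0],[78,1,-1.2,0]]]'

```text
clock: 25.52
tcp_pos: [526.3, -14.9, 126.1]
orientation: [0.528, 0.471, -0.527, 0.471]
ft_force: [-0.8, 0.2, -0.2]
gripper_width: 0.9
```

Emit:
send_rows --rows '[[[0,0,0,0],[0,0,0,0],[0,0,0,0],[0,0,0,0],[0,0,0,0],[0,0,0,0],[0,0,0,0],[0,0,0,0]]]' --gripper 0 --squeeze 80

```text
clock: 26.18
tcp_pos: [525.9, -14.7, 125.8]
orientation: [0.527, 0.471, -0.527, 0.471]
ft_force: [-1.2, 0.7, 5.0]
gripper_width: 0.286
```

Emit:
send_rows --rows '[[[-2,0,0,0],[-5,0,0,0],[-8,0,0,0],[-11,0,0,0],[-14,0,0,0],[-17,0,0,0],[-20,0,0,0],[-24,0,0,0],[-28,0,0,0],[-33,0,0,0]]]'

```text
clock: 27.02
tcp_pos: [525.0, -14.9, 158.5]
orientation: [-0.527, -0.472, 0.528, -0.471]
ft_force: [-0.2, -0.5, -4.9]
gripper_width: 0.288
```

Emit:
send_rows --rows '[[[-12,0,0,0],[-24,0,8,0],[-27,0,30,0],[-27,0,65,0],[-27,1,103,0],[-27,1,141,0],[-27,2,179,0],[-27,2,217,0],[-27,2,255,0],[-27,2,290,0]]]'

```text
clock: 27.85
tcp_pos: [494.2, -305.3, 185.7]
orientation: [-0.527, -0.471, 0.527, -0.471]
ft_force: [0.9, 0.8, -3.9]
gripper_width: 0.289
```

Emit:
send_rows --rows '[[[0,0,25,0],[0,1,45,0],[0,1,58,0],[5,1,65,0],[20,1,67,0],[40,1,67,0],[60,1,67,0],[80,1,67,0],[95,1,67,0],[102,1,67,0]]]'

```text
clock: 28.68
tcp_pos: [488.3, -367.3, 80.8]
orientation: [-0.527, -0.473, 0.527, -0.47]
ft_force: [-0.4, 0.6, -4.2]
gripper_width: 0.288
```

Emit:
send_rows --rows '[[[3,0,0,0],[6,0,0,0],[9,0,0,0],[11,0,0,0],[13,0,0,0],[13,0,0,0],[13,0,0,0]]]'

```text
clock: 29.27
tcp_pos: [488.8, -370.0, 70.5]
orientation: [0.527, 0.471, -0.527, 0.471]
ft_force: [0.7, -0.3, -5.0]
gripper_width: 0.29
```

Contact expected near 58.8, so lower gently.

Emit:
send_rows --rows '[[[2,0,0,0],[4,0,0,0],[6,0,0,0],[8,0,0,0],[9,0,0,0],[10,0,0,0],[10.5,0,0,0],[10.5,0,0,0]]]'

```text
clock: 29.93
tcp_pos: [488.7, -369.9, 59.7]
orientation: [0.527, 0.471, -0.527, 0.471]
ft_force: [0.1, 0.2, -4.2]
gripper_width: 0.291
```

Emit:
send_rows --rows '[[[0.5,0,0,0],[1,0,0,0],[1.5,0,0,0],[1.5,0,0,0]]]'

```text
clock: 30.27
tcp_pos: [488.8, -370.0, 58.9]
orientation: [0.527, 0.471, -0.527, 0.471]
ft_force: [-1.4, 3.5, 4.1]
gripper_width: 0.288
```

Contact at 58.9. Release and rise.

Emit:
send_rows --rows '[[[0,0,0,0],[0,0,0,0],[0,0,0,0],[0,0,0,0],[0,0,0,0],[0,0,0,0],[-5,0,0,0],[-20,0,0,0],[-40,0,0,0],[-60,0,0,0]]]' --gripper 85

```text
clock: 31.1
tcp_pos: [488.4, -369.8, 118.9]
orientation: [-0.527, -0.472, 0.527, -0.471]
ft_force: [1.2, -0.1, 0.9]
gripper_width: 0.853
```

Emit:
send_rows --rows '[[[-30,0,0,0],[-60,0,-10,0],[-80,0,-30,0],[-80,0,-40,0],[-80,0,-40,0],[-80,0,-40,0]]]'

```text
clock: 31.6
tcp_pos: [493.2, -329.5, 198.0]
orientation: [0.527, 0.472, -0.527, 0.471]
ft_force: [0.1, -0.8, 0.4]
gripper_width: 0.851
```

```bash
python3 - <<'E'
from h import *
s=readout.read_state();print(s["clock"],s["tcp_pos"],s["joint_velocities"].round(2),s["ft_force"].round(1))
a=cap("wrist")[0];im,K,T=load("wrist")
p=proj(K,T,np.array([488.,-370,69.]));x,y=p.astype(int)
c,r=square(im,K,T,(x-45,max(0,y-45),x+45,y+45),[25,150,200],[35,255,255],69);print(c,r,"from mat",np.array(r[0])-(486.6,-370.2))
b=cap("scene")[0];t=cap("top")[0]
print(t[228,165:230].mean(1).astype(int).tolist())
cv2.imwrite("pics/end.png",np.hstack([cv2.resize(a,(400,300)),cv2.resize(b,(400,300))]))
E
```

```text
31.6 [ 493.23621968 -329.53747752  198.01928683] [ 0.02  0.02  0.01  0.    0.   -0.    0.01] [ 0.1 -0.8  0.4]
[317.98425197 285.59448819] ((488.1651611328125, -370.1661376953125), (25.102540969848633, 24.701309204101562), 83.65835571289062) from mat [1.56516113 0.0338623 ]
[181, 136, 109, 105, 101, 169, 222, 217, 219, 220, 220, 193, 76, 63, 48, 52, 53, 165, 153, 155, 154, 152, 157, 152, 152, 151, 152, 156, 152, 154, 154, 148, 154, 156, 158, 158, 152, 153, 154, 154, 158, 156, 154, 159, 154, 154, 153, 160, 140, 48, 58, 58, 54, 36, 36, 34, 32, 47, 85, 110, 109, 110, 106, 109, 109]
```

View pics/end.png

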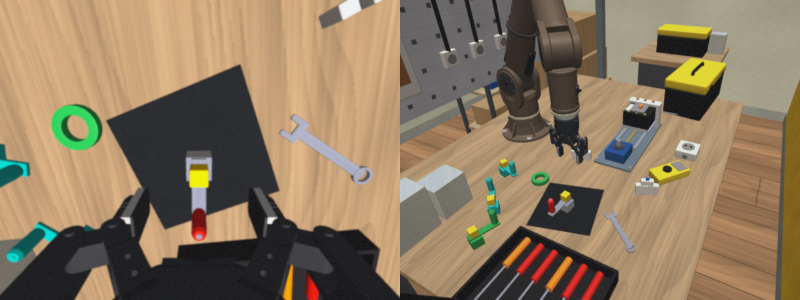

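The crank stands upright at the mat centre (left view (198,180)), the gripper is clear, and the breaker is home.

```bash
python3 -c "
from bench import workorder
print(workorder.hand_in())"
```

```text
the job is handed in; nothing more can be done
None
```

The job is done and handed in at about 32 s of the 72 s allowed; the hand-in gives no verdict.

- **Fitting:** I gripped the crank by its yellow boss and fitted it over the shaft until it rested on the collar. The first try caught on the chamfer with about 33 N. I backed off, shifted it about 1.5 mm, and it then went down freely.
- **Cranking:** I turned the crank about 18.4 rad (2.9 turns) clockwise by the red handle. At the hard stop the side force rose from about 4 N to 17 N.
- **Setting down:** I lifted the crank off and set it down upright on the mat, touching at the expected height before I released it.

**Last checks:**
- The crank stands upright, with its hub about 1.6 mm from the mat's centre.
- The breaker sits against the white block and stayed in place after the crank came off. Image measurements put its travel at about 58 mm plus the 1.7 mm it started with. That figure is good to a couple of millimetres, so the hard stop is the firmer sign that it is home.
- The gripper is clear of everything, and in the last pictures the other things on the bench look unmoved; I did not measure them.
- **Mismatch:** the turning angle from the pictures comes out about 0.1 rad past the stop, which is within measuring error.

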